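# Depth-check the long slot of a dry-block heater with the flat gauge

### The arm

A 6-joint arm with a two-finger parallel gripper is mounted at the origin on the work surface. World frame = base frame: x ahead of the robot, y to its left, z up, the work surface at z = 0. Lengths are in m, angles in rad, forces in N, time in s.
With the tool pointing down it reaches from about 0.375 to 0.9 m from the base axis. Payload 3.1 kg.
Tool frame: the origin (TCP) lies between the finger pads; the fingertips stand 19 mm ahead of it and the grasp point (between the pads) is the TCP; z points along the fingers, y is the direction in which the jaws open and shut (so a half turn about z gives the same grasp; the last joint's range is limited). The gripper opens to 85 mm and grips with 20 to 120 N. Pads are 22 mm wide; open, the fingers measure 114 mm over their backs; the gripper's body (76 mm by 85 mm) begins 54 mm behind the grasp point. The pads swing forward as they close: fully open they stand 13 mm farther back than shut.
Start: joints at [-1.381, 0.527, 1.433, -0, 1.181, -0.178], TCP at [0.225, -0.583, 0.25] pointing down, gripper open.
Joint ranges: [-3.08, 3.08], [-0.75, 2.2], [0.22, 2.44], [-1.43, 4.57], [0, 2.65], [-2.85, 2.85]. Speed limits (rad/s): [2.79, 2.79, 3.14, 3.14, 3.14, 3.14].

### API

Orientations are given as a unit quaternion [x, y, z, w].
In Python, from bench import sensors, cams, finish_job gives the robot as it stands.
- The arm moves only by the tool carry_out, never from a script. Its argument "commands" is a list of rows, each a list of 7 numbers: the shift along the tool's x, y, z in m, then the turn, a rotation vector about the tool's x, y, z in degrees, then the opening in per cent of the stroke, from 0 (shut) to 100 (fully open). A call has 1 to 8 rows; each row is the pose to reach, as a shift and turn from the pose commanded when the call began, along the tool's axes at that moment; what a row does not reach only later rows make up. A row lasts 1/12 s, in which the tool goes at most 41.7 mm and 7.16 degrees, less where a joint would pass 70% of its speed; a pose out of reach is approached as far as the arm can. A call with a gripper value outside its range is refused whole. The fingers move at their own pace and stop on an object; "force" is the grip in N (left out, the last holds). Time passes only in rows, so rows that repeat a pose let the fingers close. It gives the time, the measured TCP pose, the force and the opening at its end, in the units of the state.
- sensors.get_state(): the state, without advancing time (a new reading comes with each control period).
- cams.snapshot(name): name is "side" or "top"; returns a dict with "color" (400x640x3 uint8, red, green, blue), "camera_matrix" (3x3 intrinsics, pixels), "R" (3x3) and "t" (3): a world point X has camera coordinates R X + t. Camera axes: x right, y down, z forward; pixel columns grow to the right and rows downward; lengths in m; the calibration is good to about 2 mm. A picture is of the moment at which its call begins. There is no depth.
- finish_job(): hands the job in, once; it reports no verdict.
The state is a dict: "clock": time; "joints": joint angles; "qd": joint speeds; "effort": joint torques, N m; "eef_pos": TCP position; "tool_rot": TCP orientation; "contact_force": force on the tool from outside, world axes, zero at the start; "wrist_torque": the same for the moment, N m; "gripper_width": finger opening in m.
Only numpy, scipy, OpenCV 4.12 (cv2) and the standard library are available. Lean on these libraries where they do the work, as an engineer would, in place of code of your own. Each camera call takes 0.05 s, during which the arm holds its last target.

### The job

Check the depth of the long slot in the dry-block heater: take the flat blade gauge from the rack and lower it, not drop it, blade down into the one long slot until its crossbar rests flat on the block. Let go and leave it standing there. Leave the two round pin gauges where they hang.

Things in the scene. Friction and masses are not known exactly. Their poses are not given: they have to be found in the camera images.
- gauge: Flat steel blade gauge, 0.15-0.31 kg, hanging upright in the rack. Origin: middle of the underside of its crossbar, z up. Crossbar 80 mm along x, 18 along y, z = 0 to 8 mm. Blade below: 30 mm along x, 5 along y, down to z = -60 mm. Flat dark grip above: 28 mm along x, 14 along y, z = 8 to 53 mm; pinch it across y. Only the crossbar rests, on two rails; it lifts straight out.
- slot (a point): Middle of the long slot's mouth, level with the top of its aluminium block, 90 mm above the bench. Slot 46 mm along x, 18 along y, 65 deep (z up), mouth bevelled 4 mm. Crossbar goes along x, either way round. Three fixed blocks (100 x 78 mm) stand in a row along y in the white heater (240 x 270 mm, rim 80 mm high), any order; the others have short slots or round wells, too small.
- pin_thin: Round pin gauge in the same rack: pin 12 mm across, 60 long; collar 60 mm across, 8 thick; round grip 24 mm across up to z = 34 mm. Origin: middle of the collar's underside, z up. Leave it. The rack is open, 100 x 260 mm, two rails 40 mm apart with tops 85 mm above the bench; the three gauges hang in any order, 75 mm apart along the rails (the flat gauge's y).
- pin_thick: The other round pin gauge: pin 22 mm across, otherwise the same. Leave it alone.
There are look-alikes about, which are no part of the job. There is more than one size of the gauge; the one meant has the size given above.

How it is judged:
On the way:
1. the blade is lowered into the long slot, held by the gripper at least until half its length is in (z of gauge in the frame of slot below 0.03 m and horizontal distance between gauge and slot below 0.015 m and angle between gauge's own z axis and vertical below 0.25 rad and contact force between the fingers and gauge above 0.5 N), for 0.05 s.
At the end, for the whole second after the job is handed in: The flat gauge stands released and still in the long slot, upright within about 6 degrees, its crossbar along the slot and resting on the block (underside within 5 mm of the block's top, middle within 15 mm of the slot's middle); both pin gauges still hang within 30 mm of where they were (z of gauge in the frame of slot between -0.005 and 0.005 m and horizontal distance between gauge and slot below 0.015 m and angle between the x axis of gauge and the x axis of slot, either way round below 0.4 rad and angle between gauge's own z axis and vertical below 0.1 rad and linear speed of gauge below 0.02 m/s and distance of each of pin_thin, pin_thick from where it was at the start of the episode below 0.03 m); the robot touches nothing.
It fails at once if a pin gauge is moved by more than 30 mm (distance of any of pin_thin, pin_thick from where it was at the start of the episode above 0.03 m).
It also fails if it takes over 42 s, if anything falls off the work surface, if the arm or the gripper's body presses on something with over 40 N, if the wrist force passes 120 N, or if a joint passes its speed limit or range.

## Working session

There is one attempt and no reset: what is moved stays moved. The work goes in short steps, Python scripts to look and compute and a tool call to move; the robot and the scene stay as the last step left them, time stands still between calls to the robot, and variables do not carry over. Pictures are saved under pics/ and viewed, and the job is handed in when it is done.

Besides the shell and the picture viewer there is one more tool, called after "Call:" as name(argument=value, ...) on one line, values as JSON. carry_out: Moves the arm, as the interface text tells. Its arguments: {"type":"object","properties":{"commands":{"type":"array","items":{"type":"array","items":{"type":"number"}}},"force":{"type":"number"}},"required":["commands"]}

```bash
mkdir -p pics; ls
python3 - <<'E'
from bench import sensors,cams
import cv2,pickle
print(sensors.get_state())
d={}
for n in("side","top"):
    s=cams.snapshot(n); d[n]=s
    cv2.imwrite(f"pics/{n}0.png",s["color"][:,:,::-1])
    print(n,s["camera_matrix"],s["R"],s["t"], -s["R"].T@s["t"])
pickle.dump(d,open("s0.pkl","wb"))
E
```

```text
pics
{'clock': 0.0, 'joints': array([-1.38149421e+00,  5.28477509e-01,  1.43392744e+00, -1.16043732e-05,
        1.18138912e+00, -1.78487376e-01]), 'qd': array([-1.47774821e-04, -1.04281729e-03, -1.67866783e-03,  1.75022546e-03,
       -6.03267619e-04,  4.66475768e-05]), 'effort': array([-1.78786442e-03, -4.42357349e+01, -1.78026527e+01, -1.46628122e-04,
        8.48119555e-03,  7.55866921e-06]), 'eef_pos': array([ 0.22462178, -0.5825053 ,  0.24931861]), 'tool_rot': array([ 9.83137959e-01,  1.82862086e-01, -1.13171784e-05, -1.10065887e-03]), 'contact_force': array([-0.37775859, -0.17216572,  0.85899708]), 'wrist_torque': array([-0.05171319,  0.0320356 , -0.00425626]), 'gripper_width': 0.0847927486358301}
side [[376.90147169   0.         319.82314684]
 [  0.         376.90147169 202.78076271]
 [  0.           0.           1.        ]] [[ 0.99934012 -0.03199307  0.01719766]
 [-0.01342395 -0.76526324 -0.64357748]
 [ 0.03375075  0.64292194 -0.76518773]] [-0.46353533  0.03949553  0.96242554] [ 0.43127705 -0.60336993  0.76982638]
top [[381.05241667   0.         321.43757461]
 [  0.         381.05241667 202.87663741]
 [  0.           0.           1.        ]] [[-0.01789604 -0.99983848 -0.00165945]
 [-0.98553041  0.01791968 -0.16854878]
 [ 0.16855129 -0.00138092 -0.98569192]] [-0.02699024  0.5017633   1.04242419] [ 0.31831803 -0.03453781  1.1120359 ]
```

View pics/side0.png

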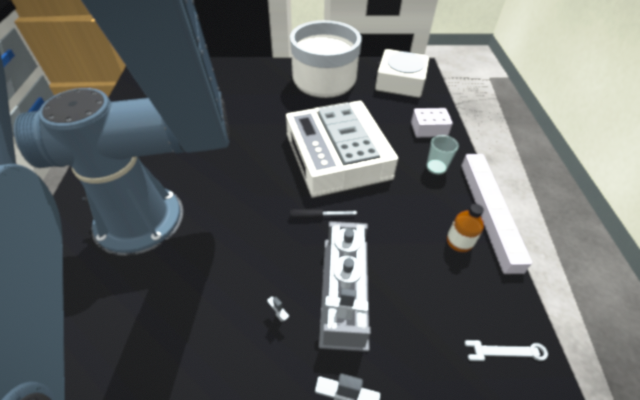

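View pics/top0.png

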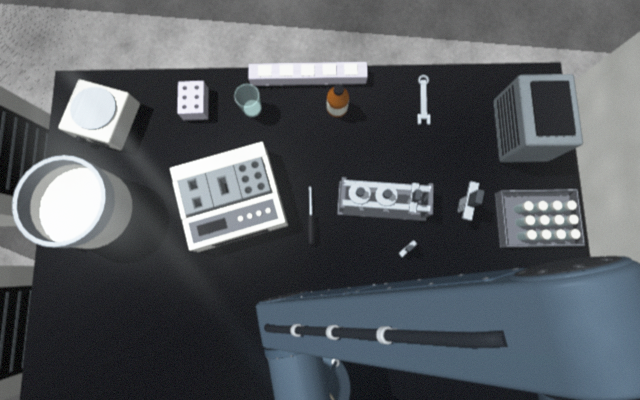

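Run:
```python
import cv2,pickle,numpy as np
d=pickle.load(open("s0.pkl","rb"))
t=d["top"]["color"][:,:,::-1]; s=d["side"]["color"][:,:,::-1]
a=cv2.resize(t[165:265,330:490],None,fx=5,fy=5,interpolation=cv2.INTER_CUBIC)
b=cv2.resize(t[135:255,160:300],None,fx=5,fy=5,interpolation=cv2.INTER_CUBIC)
c=cv2.resize(s[215:400,255:405],None,fx=3.2,fy=3.2,interpolation=cv2.INTER_CUBIC)
e=cv2.resize(s[95:205,275:405],None,fx=5,fy=5,interpolation=cv2.INTER_CUBIC)
for n,i in zip("abce",(a,b,c,e)): cv2.imwrite(f"pics/c_{n}.png",i)
```

```text
(no output)
```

View pics/c_a.png

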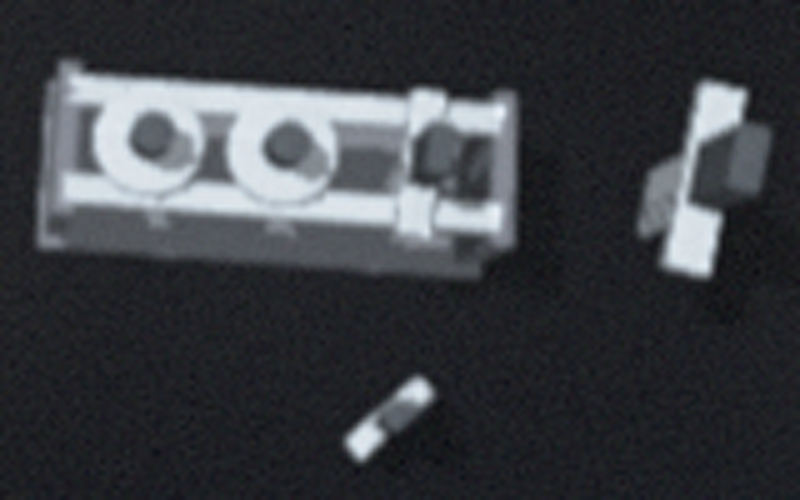

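View pics/c_b.png

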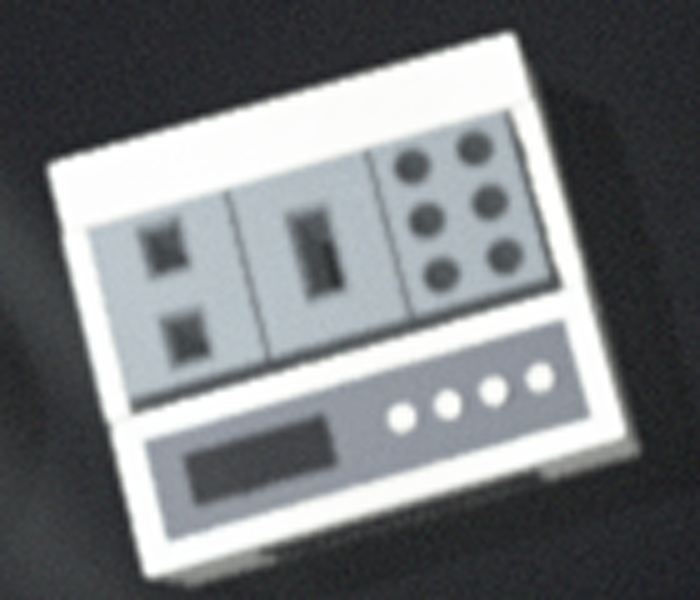

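View pics/c_c.png

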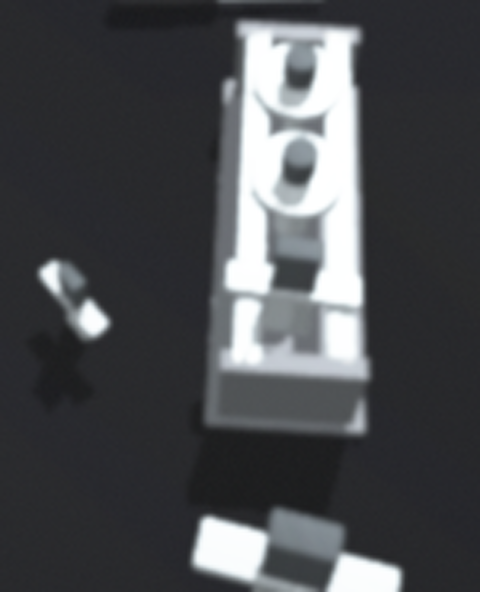

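View pics/c_e.png

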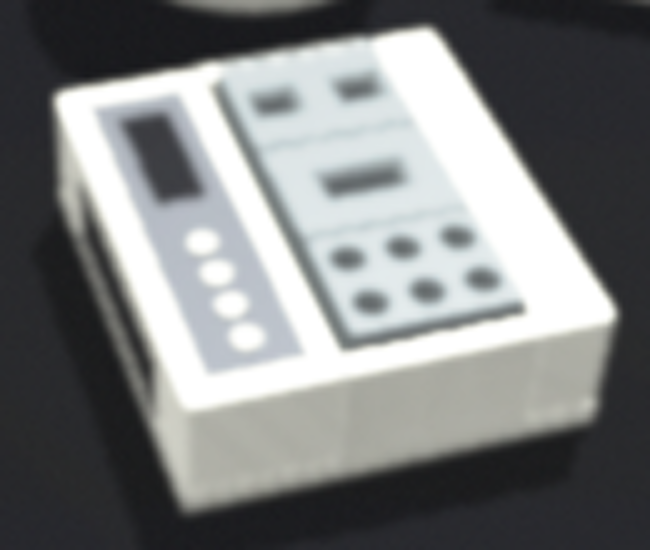

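The candidates in the top image are three flat gauges:
- Rack, crossbar at (415,198): about 30 px long, or 80 mm at rail height, and hanging. This one fits the description.
- Bench, (470,200): about 39 px, too big.
- Bench, (408,248): about 20 px, too small.

The long slot is in the middle block, at about (223,185). The left block has two short slots and the right one has wells.

Next I fit the poses.

```bash
cat > h.py <<'E'
import numpy as np,cv2,pickle
from scipy.optimize import least_squares
def proj(s,X):
    X=np.atleast_2d(X)
    return cv2.projectPoints(X.astype(float),cv2.Rodrigues(s["R"])[0],s["t"].astype(float),s["camera_matrix"],None)[0][:,0]
def w(x,y,a,P):
    P=np.asarray(P,float);c,s_=np.cos(a),np.sin(a)
    return P@np.array([[c,-s_,0],[s_,c,0],[0,0,1]]).T+[x,y,0]
def rect(lx,ly,z,cx=0,cy=0): return [[cx+sx*lx/2,cy+sy*ly/2,z] for sx,sy in((-1,-1),(1,-1),(1,1),(-1,1))]
def unc(p,off,k): return (np.asarray(p,float)+.5)/k-.5+np.asarray(off)
def ray(s,uv,z):
    d=s["R"].T@np.linalg.solve(s["camera_matrix"],[uv[0],uv[1],1]);c=-s["R"].T@s["t"]
    return c+d*(z-c[2])/d[2]
E
python3 - <<'E'
from h import *
d=pickle.load(open("s0.pkl","rb"));T=d["top"];S=d["side"]
def show(n,c,p,z): 
    P=np.array([ray(c,q,z) for q in p]); m=P.mean(0); print(n,m.round(4),"edges",np.linalg.norm(P-np.roll(P,-1,0),axis=1).round(4),"dirs",[np.degrees(np.arctan2(*(P[(i+1)%4]-P[i])[1::-1])).round(1) for i in range(4)])
show("gauge top",T,unc([(410,88),(446,92),(434,240),(397,236)],(330,165),5),.093)
show("gauge side",S,unc([(228,260),(362,272),(362,303),(228,288)],(255,215),3.2),.091)
show("block top",T,unc([(230,190),(370,152),(410,318),(268,360)],(160,135),5),.09)
show("slot top",T,unc([(287,214),(326,206),(345,290),(307,300)],(160,135),5),.09)
show("slot side",S,unc([(318,180),(400,158),(406,178),(328,200)],(275,95),5),.09)
show("block side",S,unc([(262,148),(430,122),(470,208),(303,238)],(275,95),5),.09)
E
```

```text
gauge top [ 0.5034 -0.2877  0.093 ] edges [0.0197 0.0824 0.02   0.0825] dirs [np.float64(-97.6), np.float64(172.0), np.float64(82.7), np.float64(-8.2)]
gauge side [ 0.5052 -0.2847  0.091 ] edges [0.0815 0.0199 0.0802 0.0182] dirs [np.float64(-6.9), np.float64(-96.5), np.float64(171.8), np.float64(87.6)]
block top [0.5464 0.2318 0.09  ] edges [0.0795 0.0969 0.0798 0.0984] dirs [np.float64(-75.2), np.float64(-165.8), np.float64(105.9), np.float64(14.0)]
slot top [0.5476 0.2337 0.09  ] edges [0.0218 0.0488 0.0213 0.05  ] dirs [np.float64(-79.1), np.float64(-166.3), np.float64(104.1), np.float64(14.2)]
slot side [0.5471 0.2329 0.09  ] edges [0.0517 0.0179 0.049  0.018 ] dirs [np.float64(21.6), np.float64(-84.3), np.float64(-157.7), np.float64(104.4)]
block side [0.549  0.2337 0.09  ] edges [0.1015 0.0783 0.0974 0.0803] dirs [np.float64(13.1), np.float64(-79.3), np.float64(-165.7), np.float64(103.7)]
```

```bash
cat >> h.py <<'E'
def ov(s,models,box,k,fn):
    x0,y0,x1,y1=box
    im=cv2.resize(s["color"][y0:y1,x0:x1,::-1],None,fx=k,fy=k,interpolation=cv2.INTER_CUBIC)
    for P,col in models:
        q=((proj(s,P)-[x0,y0]+.5)*k-.5).round().astype(int)
        cv2.polylines(im,[q],True,col,1)
    cv2.imwrite(fn,im); return im
E
python3 - <<'E'
from h import *
d=pickle.load(open("s0.pkl","rb"));T=d["top"];S=d["side"]
g=(.504,-.2865,np.radians(-7.5)); b=(.547,.233,np.radians(14))
R=(0,0,255);G=(0,255,0);Y=(0,255,255)
M=[(w(*g,rect(.08,.018,.093)),R),(w(*g,rect(.028,.014,.138)),G),(w(*g,rect(.028,.014,.093)),Y)]
B=[(w(*b,rect(.1,.078,.09)),R),(w(*b,rect(.046,.018,.09)),G),(w(*b,rect(.1,.234,.09)),Y)]
a1=ov(T,M,(330,165,450,225),6,"pics/o1.png");a2=ov(S,M,(320,215,380,355),4,"pics/o2.png")
b1=ov(T,B,(160,135,300,255),4,"pics/o3.png");b2=ov(S,B,(275,95,405,205),4,"pics/o4.png")
c=np.zeros((600,800,3),np.uint8)
def put(i,x,y): c[y:y+i.shape[0],x:x+i.shape[1]]=i[:600-y,:800-x]
put(a2,0,0);
put(cv2.resize(a1,None,fx=.75,fy=.75),245,0); 
cv2.imwrite("pics/o12.png",c)
c[:]=0; put(cv2.resize(b1,None,fx=.7,fy=.7),0,0);put(cv2.resize(b2,None,fx=.75,fy=.75),400,0);cv2.imwrite("pics/o34.png",c)
E
```

```text
(no output)
```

View pics/o12.png

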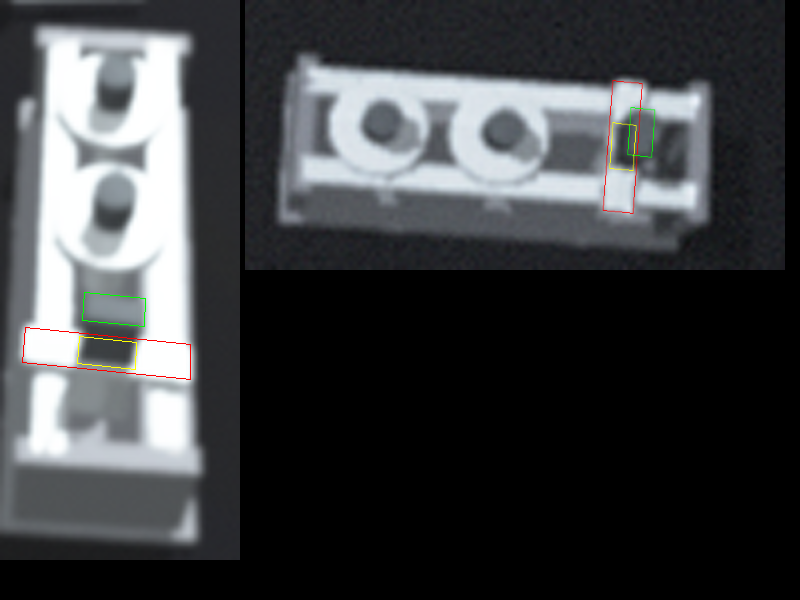

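View pics/o34.png

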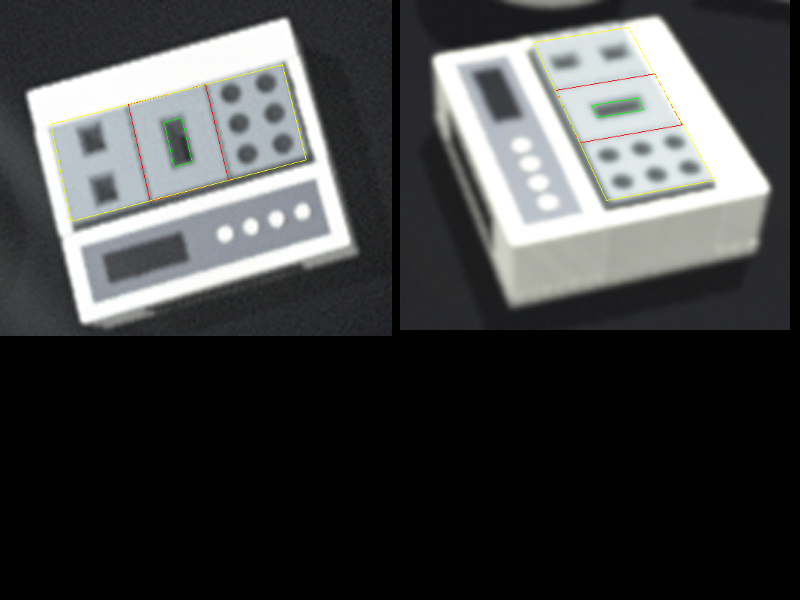

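The overlays match in both views. The gauge is at (0.504, -0.287) with yaw -7.5°, and the slot at (0.547, 0.233) with yaw 14°. I'll move above the gauge with the jaws half open.

Call:
carry_out(commands=[[0.367,-0.175,0,0,0,28.6,50],[0.367,-0.175,0,0,0,28.6,50],[0.367,-0.175,0,0,0,28.6,50],[0.367,-0.175,0,0,0,28.6,50],[0.367,-0.175,0,0,0,28.6,50],[0.367,-0.175,0,0,0,28.6,50],[0.367,-0.175,0,0,0,28.6,50],[0.367,-0.175,0,0,0,28.6,50]], force=40)

```text
clock: 0.77
eef_pos: [0.4522, -0.342, 0.25]
tool_rot: [0.998, -0.066, -0.0, -0.0]
contact_force: [1.1, -0.5, -0.7]
gripper_width: 0.0428
```

```bash
cat > st.py <<'E'
import sys
from bench import sensors
from scipy.spatial.transform import Rotation as Ro
import numpy as np
s=sensors.get_state();R=Ro.from_quat(s["tool_rot"]).as_matrix()
psi=np.degrees(np.arctan2(R[1,0],R[0,0]))
print("t",s["clock"],"pos",s["eef_pos"].round(4),"psi",psi.round(2),"zaxis",R[:,2].round(4),"F",s["contact_force"].round(2),"M",s["wrist_torque"].round(3),"w",round(s["gripper_width"],4),"q",s["joints"].round(2))
if len(sys.argv)>4:
    g=np.array(list(map(float,sys.argv[1:4])))
    print("shift",(R.T@(g-s["eef_pos"])).round(4),"turn z",round(psi-float(sys.argv[4]),2))
E
python3 st.py .504 -.287 .25 -7.5
```

```text
t 0.7667 pos [ 0.4522 -0.342   0.25  ] psi -7.54 zaxis [-5.e-04  6.e-04 -1.e+00] F [ 1.07 -0.5  -0.75] M [-0.045 -0.041  0.033] w 0.0428 q [-0.84  0.45  1.58  0.    1.11  0.86]
shift [ 0.0441 -0.0613  0.    ] turn z -0.04
```

Call:
carry_out(commands=[[0,0,0,0,0,0,50],[0,0,0,0,0,0,50]])

```text
clock: 0.93
eef_pos: [0.4525, -0.3417, 0.25]
tool_rot: [0.998, -0.063, -0.0, -0.0]
contact_force: [0.1, -0.3, -0.0]
gripper_width: 0.0428
```

```bash
python3 st.py .504 -.287 .25 -7.5
```

```text
t 0.9333 pos [ 0.4525 -0.3417  0.25  ] psi -7.24 zaxis [-8.e-04  5.e-04 -1.e+00] F [ 0.07 -0.32 -0.05] M [-0.026  0.038 -0.01 ] w 0.0428 q [-0.84  0.45  1.58 -0.    1.11  0.85]
shift [ 0.0442 -0.0607 -0.    ] turn z 0.26
```

Call:
carry_out(commands=[[0.044,-0.061,0,0,0,0.2,50],[0.044,-0.061,0,0,0,0.2,50],[0.044,-0.061,0.04,0,0,0.2,50],[0.044,-0.061,0.07,0,0,0.2,50],[0.044,-0.061,0.09,0,0,0.2,50],[0.044,-0.061,0.09,0,0,0.2,50]])

```text
clock: 1.43
eef_pos: [0.4996, -0.2884, 0.1557]
tool_rot: [0.998, -0.068, -0.004, -0.003]
contact_force: [-0.6, -0.7, 0.1]
gripper_width: 0.0428
```

```bash
python3 st.py .504 -.287 .118 -7.5
python3 - <<'E'
from h import *
from bench import cams
S=cams.snapshot("side");T=cams.snapshot("top");pickle.dump({"side":S,"top":T},open("s1.pkl","wb"))
a=ov(S,[],(280,150,430,380),2.5,"pics/x.png");b=ov(T,[],(320,150,490,260),2.5,"pics/x.png")
c=np.zeros((600,800,3),np.uint8);c[:a.shape[0],:a.shape[1]]=a;c[:b.shape[0],375:375+b.shape[1]]=b;cv2.imwrite("pics/n1.png",c)
E
```

```text
t 1.4333 pos [ 0.4996 -0.2884  0.1557] psi -7.82 zaxis [-0.008   0.0062 -0.9999] F [-0.65 -0.72  0.12] M [0.022 0.043 0.011] w 0.0428 q [-0.72  0.59  1.63 -0.    0.93  0.99]
shift [ 0.0045 -0.0018  0.0377] turn z -0.32
```

View pics/n1.png

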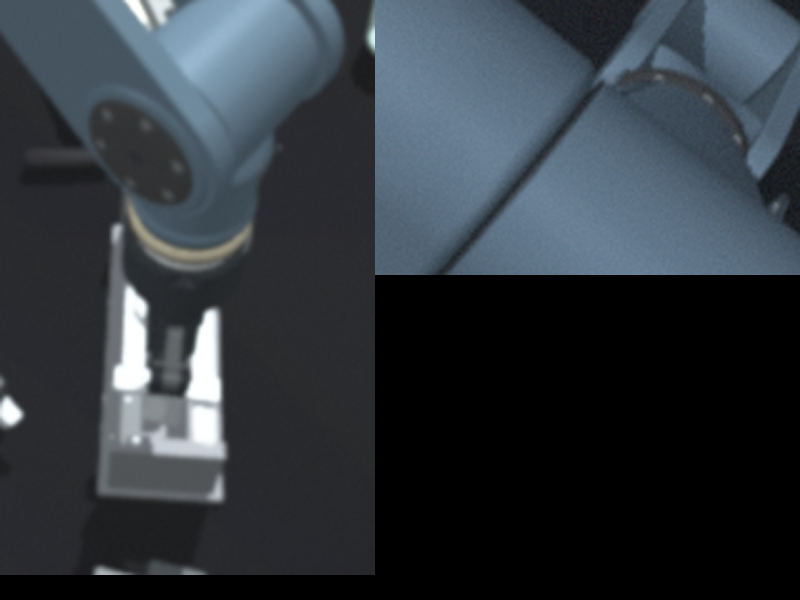

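The side view shows the fingers straddling the rack gauge, with the grip between them at about (172,350) in the crop. The top view is blocked by the arm. I'll read the settled pose before going down.

```bash
python3 st.py .504 -.287 .118 -7.5
```

```text
t 1.5333 pos [ 0.5021 -0.2903  0.1598] psi -7.83 zaxis [-1.4e-03  8.0e-04 -1.0e+00] F [ 0.21 -0.18  0.75] M [-0.024 -0.033  0.008] w 0.0426 q [-0.72  0.59  1.63 -0.    0.93  0.99]
shift [ 0.0015 -0.0035  0.0418] turn z -0.33
```

Call:
carry_out(commands=[[0.002,-0.003,0.015,0,0,0,50],[0.002,-0.003,0.03,0,0,0,50],[0.002,-0.003,0.042,0,0,0,50],[0.002,-0.003,0.042,0,0,0,50],[0.002,-0.003,0.042,0,0,0,50]])

```text
clock: 1.95
eef_pos: [0.5057, -0.2877, 0.1196]
tool_rot: [0.998, -0.068, 0.001, 0.001]
contact_force: [-0.1, -0.1, 0.8]
gripper_width: 0.0429
```

```bash
python3 st.py .504 -.287 .118 -7.5
python3 - <<'E'
from h import *
from bench import cams
S=cams.snapshot("side");pickle.dump({"side":S},open("s2.pkl","wb"))
ov(S,[],(310,220,390,355),4.4,"pics/n2.png")
E
python3 st.py .504 -.287 .118 -7.5
```

```text
t 1.95 pos [ 0.5057 -0.2877  0.1196] psi -7.79 zaxis [ 0.0015 -0.0014 -1.    ] F [-0.08 -0.09  0.84] M [-0.038 -0.021  0.003] w 0.0429 q [-0.71  0.65  1.65 -0.    0.84  1.  ]
shift [-0.0018 -0.0005  0.0016] turn z -0.29
t 2.0 pos [ 0.506  -0.2878  0.12  ] psi -7.77 zaxis [ 0.0024 -0.0021 -1.    ] F [1.11 0.6  0.37] M [-0.034 -0.015  0.052] w 0.0426 q [-0.71  0.65  1.65 -0.    0.84  1.  ]
shift [-0.0021 -0.0005  0.002 ] turn z -0.27
```

View pics/n2.png

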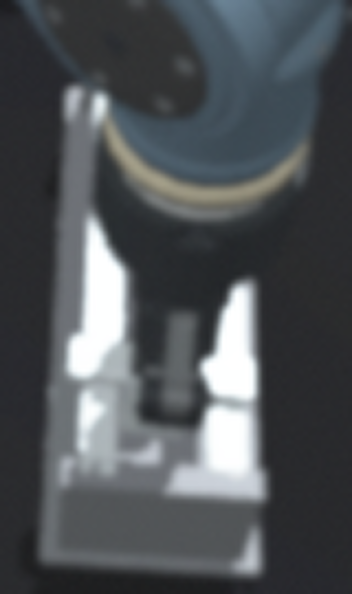

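The fingers straddle the grip and nothing is pressed, so I close.

Call:
carry_out(commands=[[0,0,0,0,0,0,0],[0,0,0,0,0,0,0],[0,0,0,0,0,0,0],[0,0,0,0,0,0,0],[0,0,0,0,0,0,0],[0,0,0,0,0,0,0]], force=50)

```text
clock: 2.5
eef_pos: [0.506, -0.2871, 0.1197]
tool_rot: [0.998, -0.067, 0.001, 0.001]
contact_force: [-0.5, -0.3, 6.6]
gripper_width: 0.0135
```

```bash
python3 st.py .504 -.287 .24 -7.5
```

```text
t 2.5 pos [ 0.506  -0.2871  0.1197] psi -7.72 zaxis [ 0.0018 -0.0019 -1.    ] F [-0.51 -0.33  6.57] M [-0.028  0.112  0.035] w 0.0135 q [-0.71  0.65  1.65 -0.    0.84  1.  ]
shift [-0.0017  0.0003 -0.1203] turn z -0.22
```

Call:
carry_out(commands=[[0,0,-0.01,0,0,0,0],[0,0,-0.025,0,0,0,0],[0,0,-0.045,0,0,0,0],[0,0,-0.07,0,0,0,0],[0,0,-0.1,0,0,0,0],[0,0,-0.13,0,0,0,0],[0,0,-0.13,0,0,0,0],[0,0,-0.13,0,0,0,0]])

```text
clock: 3.17
eef_pos: [0.5059, -0.2868, 0.2502]
tool_rot: [0.998, -0.067, 0.002, 0.001]
contact_force: [-0.5, 0.0, -4.3]
gripper_width: 0.0135
```

```bash
python3 - <<'E'
from h import *
from bench import cams
S=cams.snapshot("side");pickle.dump({"side":S},open("s3.pkl","wb"))
ov(S,[],(290,130,420,360),2.6,"pics/n3.png")
E
python3 st.py .546 .233 .25 14
```

```text
t 3.2167 pos [ 0.5048 -0.2859  0.2483] psi -7.72 zaxis [-5.e-04  5.e-04 -1.e+00] F [ 1.3   0.49 -3.07] M [-0.049  0.073 -0.042] w 0.0136 q [-0.71  0.47  1.55  0.    1.12  1.  ]
shift [-0.0289 -0.5197 -0.0015] turn z -21.72
```

View pics/n3.png

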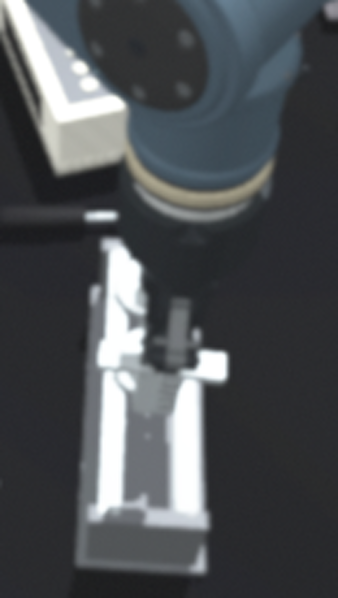

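The gauge hangs straight from the fingers, crossbar from (100,355) to (228,365) in the crop, and the pins are undisturbed. Next I carry it over the slot.

Call:
carry_out(commands=[[-0.002,-0.03,0,0,0,-2,0],[-0.004,-0.065,0,0,0,-4,0],[-0.006,-0.1,0,0,0,-5,0],[-0.008,-0.135,0,0,0,-7,0],[-0.01,-0.17,0,0,0,-8,0],[-0.011,-0.205,0,0,0,-9,0],[-0.013,-0.24,0,0,0,-10,0],[-0.015,-0.275,0,0,0,-12,0]])

```text
clock: 3.88
eef_pos: [0.5256, -0.0099, 0.246]
tool_rot: [0.999, 0.038, -0.003, -0.001]
contact_force: [1.3, -0.4, -3.0]
gripper_width: 0.0137
```

Call:
carry_out(commands=[[0,0,0,0,0,0,0]])

```text
clock: 3.97
eef_pos: [0.5249, -0.0055, 0.246]
tool_rot: [0.999, 0.04, -0.003, -0.003]
contact_force: [-0.2, -0.2, -3.1]
gripper_width: 0.0134
```

```bash
python3 st.py .546 .233 .25 14
```

```text
t 3.9667 pos [ 0.5249 -0.0055  0.246 ] psi 4.63 zaxis [-0.0066  0.0052 -1.    ] F [-0.23 -0.17 -3.07] M [-0.033  0.065  0.001] w 0.0134 q [-0.23  0.4   1.68  0.    1.06  1.26]
shift [ 0.0403 -0.236  -0.0029] turn z -9.37
```

Call:
carry_out(commands=[[0.005,-0.03,-0.001,0,0,-2,0],[0.011,-0.065,-0.002,0,0,-3,0],[0.017,-0.1,-0.002,0,0,-4,0],[0.023,-0.135,-0.003,0,0,-6,0],[0.029,-0.17,-0.003,0,0,-8,0],[0.035,-0.205,-0.003,0,0,-9,0],[0.04,-0.236,-0.003,0,0,-9.4,0],[0.04,-0.236,-0.003,0,0,-9.4,0]])

```text
clock: 4.63
eef_pos: [0.5487, 0.2315, 0.2491]
tool_rot: [0.993, 0.121, -0.001, -0.002]
contact_force: [-0.4, 0.0, -2.7]
gripper_width: 0.0132
```

Call:
carry_out(commands=[[0,0,0,0,0,0,0],[0,0,0,0,0,0,0]])

```text
clock: 4.8
eef_pos: [0.5486, 0.2257, 0.2494]
tool_rot: [0.993, 0.119, -0.002, 0.001]
contact_force: [-0.7, -0.4, -2.1]
gripper_width: 0.0135
```

```bash
python3 st.py .546 .233 .25 14;  python3 - <<'E'
from h import *
from bench import cams
S=cams.snapshot("side");T=cams.snapshot("top");pickle.dump({"side":S,"top":T},open("s4.pkl","wb"))
cv2.imwrite("pics/n4.png",S["color"][:,:,::-1])
a=ov(S,[],(270,20,410,200),3.3,"pics/n4a.png");b=ov(T,[],(150,120,310,260),4,"pics/n4b.png")
E
python3 st.py .546 .233 .25 14
```

```text
t 4.8 pos [0.5486 0.2257 0.2494] psi 13.69 zaxis [-0.0042 -0.0017 -1.    ] F [-0.67 -0.36 -2.09] M [-0.015 -0.05   0.033] w 0.0135 q [ 0.2   0.49  1.51 -0.    1.15  1.53]
shift [-0.0008 -0.0077 -0.0006] turn z -0.31
t 4.9 pos [0.5492 0.2249 0.2502] psi 13.59 zaxis [-0.0027 -0.001  -1.    ] F [ 0.58 -0.48 -2.14] M [0.034 0.002 0.011] w 0.0131 q [ 0.2   0.49  1.51 -0.    1.15  1.53]
shift [-0.0012 -0.0086  0.0002] turn z -0.41
```

View pics/n4a.png

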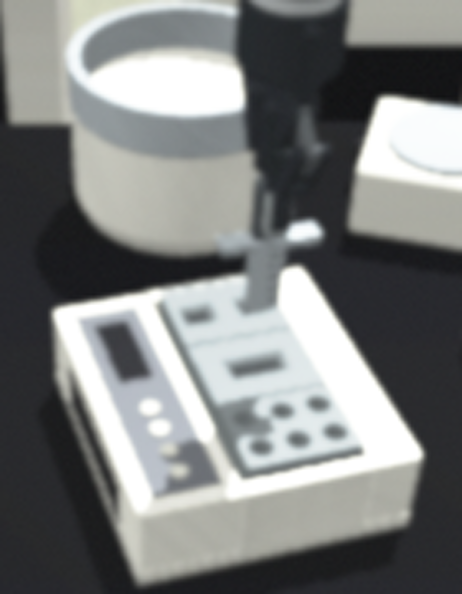

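View pics/n4b.png

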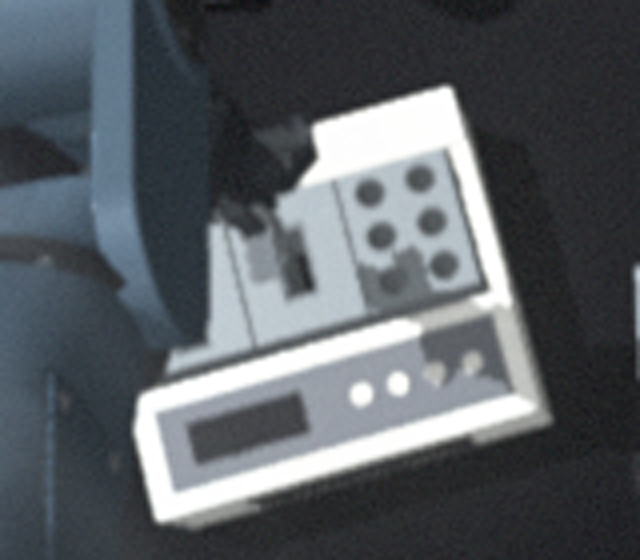

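The blade hangs just above the middle block, with its crossbar at about (270,238) in the side crop. I overlay the model to get its true offset from the slot.

```bash
python3 - <<'E'
from h import *
d=pickle.load(open("s4.pkl","rb"));S=d["side"];T=d["top"]
def M(g,z):
    return [(w(*g,rect(.08,.018,z)),(0,0,255)),(w(*g,rect(.08,.018,z+.008)),(0,255,255)),(w(*g,[[-.015,-.0025,z],[.015,-.0025,z],[.015,-.0025,z-.06],[-.015,-.0025,z-.06]]),(0,255,0))]
g=(.548,.226,np.radians(13.7))
m=M(g,.2155)+[(w(.547,.233,np.radians(14),rect(.046,.018,.09)),(255,0,255))]
a=ov(S,m,(320,80,380,140),9,"pics/n5.png")
b=ov(T,m,(190,160,250,220),9,"pics/n5b.png")
E
```

```text
(no output)
```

View pics/n5.png

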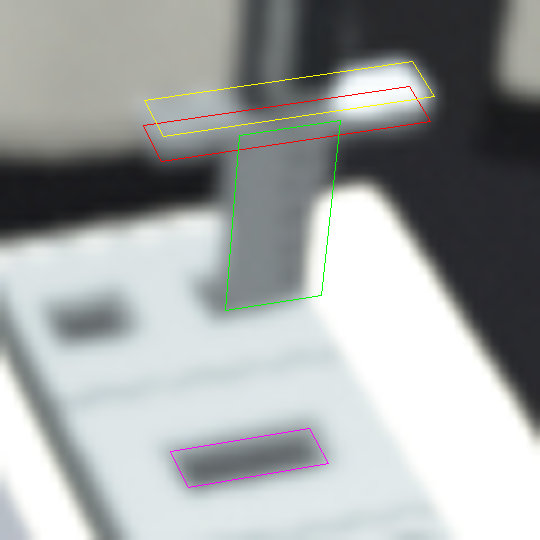

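View pics/n5b.png

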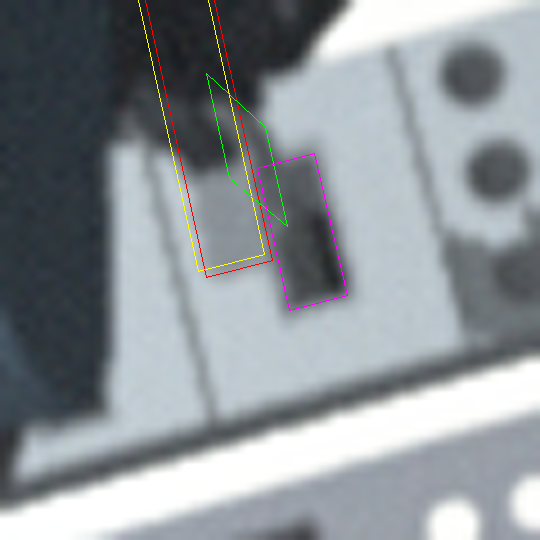

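```bash
python3 - <<'E'
from h import *
d=pickle.load(open("s4.pkl","rb"));S=d["side"]
ov(S,[],(328,82,378,120),15,"pics/n6.png")
E
```

```text
(no output)
```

View pics/n6.png

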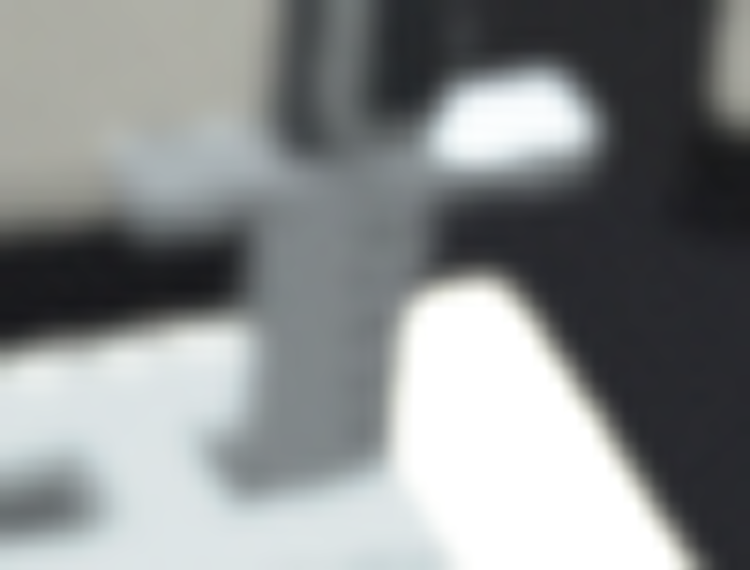

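```bash
cat > fit.py <<'E'
from h import *
from scipy.spatial.transform import Rotation as Ro
def fit(S,pts,uv,x0,sig=(.01,.01,.002,.05,.05,.03)):
    pts=np.array(pts)
    def f(p):
        X=pts@Ro.from_euler("ZYX",[p[3],p[4],p[5]]).as_matrix().T+p[:3]
        return np.r_[(proj(S,X)-uv).ravel()/.5,(p-x0)/sig]
    r=least_squares(f,x0); return r.x,r.fun[:2*len(pts)].reshape(-1,2)*.5
E
python3 - <<'E'
from fit import *
d=pickle.load(open("s4.pkl","rb"));S=d["side"]
pts=[[-.015,-.0025,-.06],[.015,-.0025,-.06],[-.04,-.009,0],[.04,-.009,0],[.04,.009,.008],[-.04,-.009,.008],[.04,-.009,.008],[.015,-.0025,-.03],[-.015,-.0025,-.03]]
uv=unc([(237,495),(387,462),(135,240),(597,180),(565,66),(120,185),(600,145),(400,330),(255,350)],(328,82),15)
x0=np.array([.548,.226,.2155,np.radians(13.7),0,0])
for n in (7,6):
    r,e=fit(S,pts[:n],uv[:n],x0); print(r[:3].round(4),np.degrees(r[3:]).round(2)); print(e.round(1).tolist())
E
```

```text
[0.5456 0.2239 0.2168] [11.75  0.77  0.43]
[[-0.0, -0.6], [0.8, 0.2], [-0.2, -0.5], [-0.7, 0.0], [-0.4, 0.9], [1.0, 0.4], [-0.5, -0.4]]
[0.5453 0.2244 0.2166] [12.06  0.58  0.09]
[[-0.0, -0.6], [0.8, 0.2], [-0.3, -0.5], [-0.8, -0.2], [-0.6, 0.7], [0.9, 0.4]]
```

The fit puts the gauge at (0.5455, 0.224). It needs a shift of about +3.5 mm and -8 mm in tool x and y. I correct that, go partway down, and look again.

Call:
carry_out(commands=[[0.0035,-0.008,0,0,0,-1,0],[0.0035,-0.008,0.01,0,0,-1,0],[0.0035,-0.008,0.03,0,0,-1,0],[0.0035,-0.008,0.05,0,0,-1,0],[0.0035,-0.008,0.05,0,0,-1,0],[0.0035,-0.008,0.05,0,0,-1,0],[0.0035,-0.008,0.05,0,0,-1,0]])

```text
clock: 5.48
eef_pos: [0.5519, 0.2349, 0.2018]
tool_rot: [0.992, 0.128, 0.001, -0.0]
contact_force: [0.4, 0.4, -3.0]
gripper_width: 0.0134
```

```bash
python3 st.py .55 .233 .125 14;  python3 - <<'E'
from h import *
from bench import cams
S=cams.snapshot("side");T=cams.snapshot("top");pickle.dump({"side":S,"top":T},open("s5.pkl","wb"))
B=[(w(.547,.233,np.radians(14),rect(.046,.018,.09)),(255,0,255))]
a=ov(S,B,(310,90,380,150),10,"pics/n7.png");b=ov(T,B,(190,150,260,220),8,"pics/n7b.png")
E
python3 st.py .55 .233 .125 14
```

```text
t 5.4833 pos [0.5519 0.2349 0.2018] psi 14.65 zaxis [ 1.e-03  2.e-04 -1.e+00] F [ 0.42  0.39 -3.  ] M [-0.056  0.017  0.036] w 0.0134 q [0.22 0.55 1.55 0.   1.04 1.53]
shift [-0.0024  0.0013  0.0768] turn z 0.65
t 5.5833 pos [0.5523 0.2351 0.2026] psi 14.67 zaxis [ 2.8e-03  6.0e-04 -1.0e+00] F [-0.15 -0.67 -2.94] M [ 0.003 -0.036 -0.022] w 0.0136 q [0.22 0.55 1.55 0.   1.04 1.53]
shift [-0.003   0.0015  0.0776] turn z 0.67
```

View pics/n7.png

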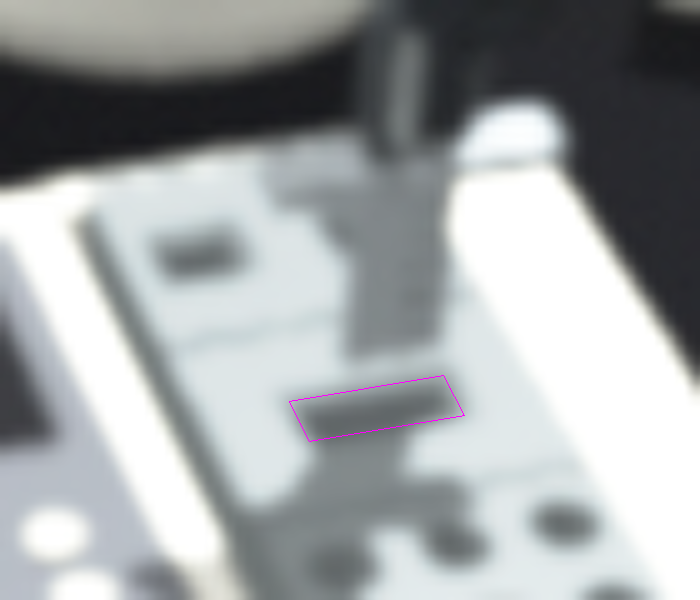

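View pics/n7b.png

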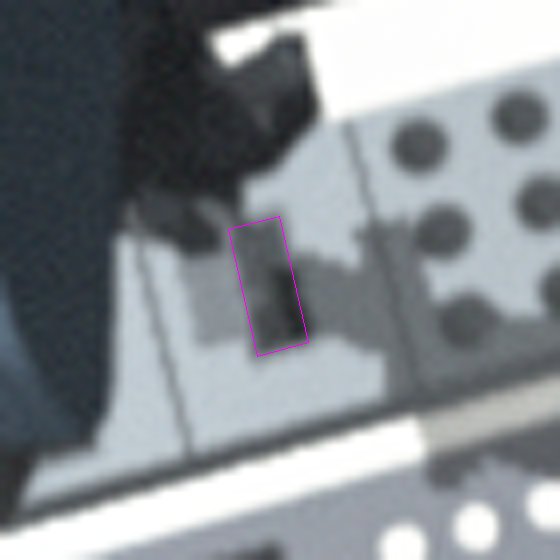

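Run:
```python
from fit import *
d=pickle.load(open("s5.pkl","rb"));S=d["side"]
uv=unc([(347,360),(441,342)],(310,90),10)
for z in (.106,.108,.110):
    P=[ray(S,u,z) for u in uv]; m=(P[0]+P[1])/2
    a=np.arctan2(*(P[1]-P[0])[1::-1]); print(z,m.round(4),np.linalg.norm(P[1]-P[0]).round(4),np.degrees(a).round(1),"blade axis",(m[:2]+.0025*np.array([-np.sin(a),np.cos(a)])).round(4))
pts=[[-.015,-.0025,-.06],[.015,-.0025,-.06],[.04,-.009,0],[.04,.009,.008],[-.04,-.009,0],[-.04,-.009,.008]]
uv=unc([(347,360),(441,342),(562,160),(545,98),(280,208),(265,175)],(310,90),10)
x0=np.array([.549,.233,.1675,np.radians(14.3),0,0])
r,e=fit(S,pts,uv,x0); print(r[:3].round(4),np.degrees(r[3:]).round(2)); print(e.round(1).tolist())
```

```text
0.106 [0.5511 0.238  0.106 ] 0.028 15.9 blade axis [0.5504 0.2404]
0.108 [0.5507 0.2355 0.108 ] 0.028 15.9 blade axis [0.5501 0.2379]
0.11 [0.5504 0.233  0.11  ] 0.0279 15.9 blade axis [0.5497 0.2354]
[0.55   0.2385 0.1681] [12.81 -0.28 -0.45]
[[-0.4, -0.2], [0.5, 0.0], [-0.1, 0.2], [-0.3, -0.0], [-0.7, -0.3], [1.0, 0.4]]
```

Call:
carry_out(commands=[[-0.0025,0.0025,0,0,0,0.5,0],[-0.0025,0.0025,0.008,0,0,0.5,0],[-0.0025,0.0025,0.016,0,0,0.5,0],[-0.0025,0.0025,0.024,0,0,0.5,0],[-0.0025,0.0025,0.032,0,0,0.5,0],[-0.0025,0.0025,0.032,0,0,0.5,0],[-0.0025,0.0025,0.032,0,0,0.5,0]])

```text
clock: 6.17
eef_pos: [0.5489, 0.2318, 0.1682]
tool_rot: [0.992, 0.123, -0.001, 0.0]
contact_force: [0.3, 0.4, -3.1]
gripper_width: 0.0136
```

```bash
python3 st.py .55 .233 .125 14;  python3 - <<'E'
from h import *
from bench import cams
S=cams.snapshot("side");T=cams.snapshot("top");pickle.dump({"side":S,"top":T},open("s6.pkl","wb"))
B=[(w(.547,.233,np.radians(14),rect(.046,.018,.09)),(255,0,255))]
a=ov(S,B,(310,90,380,150),8,"pics/x.png");b=ov(T,B,(190,160,250,220),4,"pics/x.png")
c=np.zeros((480,800,3),np.uint8);c[:480,:560]=a;c[:240,560:]=b;cv2.imwrite("pics/n8.png",c)
E
python3 st.py .55 .233 .125 14
```

```text
t 6.1667 pos [0.5489 0.2318 0.1682] psi 14.17 zaxis [-2.2e-03 -5.0e-04 -1.0e+00] F [ 0.32  0.36 -3.08] M [ 0.001 -0.012 -0.004] w 0.0136 q [0.21 0.59 1.58 0.   0.97 1.54]
shift [ 0.0014 -0.0009  0.0432] turn z 0.17
t 6.2667 pos [0.5497 0.232  0.1692] psi 14.18 zaxis [ 1.e-04  0.e+00 -1.e+00] F [ 0.28  0.67 -3.03] M [-0.     0.003  0.014] w 0.0137 q [ 0.21  0.59  1.58 -0.    0.97  1.54]
shift [ 0.0005 -0.0009  0.0442] turn z 0.18
```

View pics/n8.png

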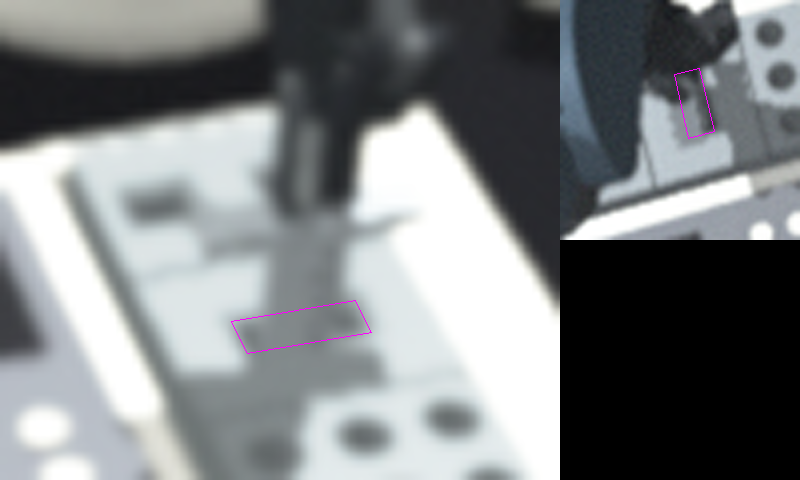

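The blade is in the slot mouth: it spans x 262-342 against 240-363 for the slot, so it is centred, and there is no contact force. I continue down slowly, still holding.

Call:
carry_out(commands=[[0,0,0.008,0,0,0,0],[0,0,0.016,0,0,0,0],[0,0,0.024,0,0,0,0],[0,0,0.032,0,0,0,0],[0,0,0.038,0,0,0,0],[0,0,0.04,0,0,0,0],[0,0,0.041,0,0,0,0],[0,0,0.041,0,0,0,0]])

```text
clock: 6.93
eef_pos: [0.5495, 0.2319, 0.128]
tool_rot: [0.992, 0.123, -0.0, 0.0]
contact_force: [1.1, 0.3, -2.6]
gripper_width: 0.0129
```

```bash
python3 st.py .55 .233 .125 14;  python3 - <<'E'
from h import *
from bench import cams
S=cams.snapshot("side");pickle.dump({"side":S},open("s7.pkl","wb"))
a=ov(S,[],(310,90,380,150),10,"pics/n9.png")
E
python3 st.py .55 .233 .1245 14
```

```text
t 6.9333 pos [0.5495 0.2319 0.128 ] psi 14.18 zaxis [-4.e-04 -1.e-04 -1.e+00] F [ 1.07  0.27 -2.56] M [-0.035 -0.048  0.037] w 0.0129 q [ 0.21  0.65  1.61 -0.    0.88  1.54]
shift [ 0.0008 -0.0009  0.003 ] turn z 0.18
t 6.9833 pos [0.5497 0.232  0.1284] psi 14.17 zaxis [ 3.e-04  1.e-04 -1.e+00] F [ 0.7   0.38 -2.78] M [ 0.025 -0.003  0.011] w 0.0133 q [0.21 0.65 1.61 0.   0.88 1.54]
shift [ 0.0005 -0.0009  0.0039] turn z 0.17
```

View pics/n9.png

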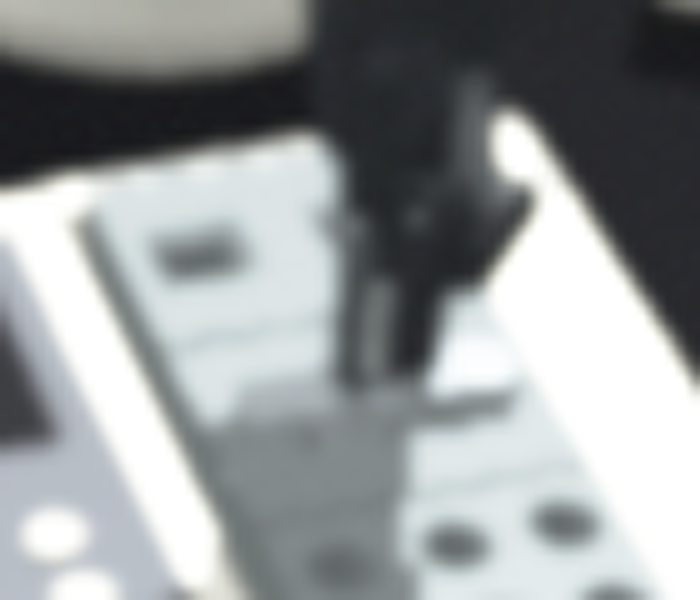

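Still hanging (-2.7 N), with about 3.5 mm to go. I step down in small rows and look for contact.

Call:
carry_out(commands=[[0,0,0.001,0,0,0,0],[0,0,0.002,0,0,0,0],[0,0,0.002,0,0,0,0],[0,0,0.002,0,0,0,0]])

```text
clock: 7.32
eef_pos: [0.5495, 0.2319, 0.1265]
tool_rot: [0.992, 0.123, 0.0, -0.0]
contact_force: [-0.6, 0.3, -2.5]
gripper_width: 0.0136
```

Call:
carry_out(commands=[[0,0,0.001,0,0,0,0],[0,0,0.001,0,0,0,0],[0,0,0.001,0,0,0,0]])

```text
clock: 7.57
eef_pos: [0.5495, 0.2319, 0.1253]
tool_rot: [0.992, 0.123, -0.0, -0.0]
contact_force: [0.3, -0.3, -3.3]
gripper_width: 0.0132
```

Call:
carry_out(commands=[[0,0,0.001,0,0,0,0],[0,0,0.001,0,0,0,0],[0,0,0.001,0,0,0,0]])

```text
clock: 7.82
eef_pos: [0.5496, 0.232, 0.1247]
tool_rot: [0.992, 0.123, 0.0, -0.0]
contact_force: [-0.5, -0.8, 2.0]
gripper_width: 0.0133
```

Call:
carry_out(commands=[[0,0,0.001,0,0,0,0],[0,0,0.001,0,0,0,0],[0,0,0.001,0,0,0,0]])

```text
clock: 8.07
eef_pos: [0.5496, 0.232, 0.1247]
tool_rot: [0.992, 0.123, 0.0, 0.0]
contact_force: [-2.3, -0.9, 7.7]
gripper_width: 0.0136
```

The crossbar touched at TCP z = 0.1247, as predicted; the force went from -3 to +8 N. I release and retreat straight up.

Call:
carry_out(commands=[[0,0,-0.001,0,0,0,25],[0,0,-0.001,0,0,0,50],[0,0,-0.001,0,0,0,50],[0,0,-0.001,0,0,0,50],[0,0,-0.001,0,0,0,50]])

```text
clock: 8.48
eef_pos: [0.5496, 0.2319, 0.1241]
tool_rot: [0.992, 0.123, -0.0, -0.0]
contact_force: [0.8, -0.6, 0.6]
gripper_width: 0.0428
```

```bash
python3 st.py
```

```text
t 8.4833 pos [0.5496 0.2319 0.1241] psi 14.17 zaxis [-0.  0. -1.] F [ 0.83 -0.58  0.65] M [-0.041 -0.003  0.009] w 0.0428 q [0.21 0.66 1.61 0.   0.88 1.54]
```

Call:
carry_out(commands=[[0,0,-0.015,0,0,0,50],[0,0,-0.035,0,0,0,50],[0,0,-0.065,0,0,0,50],[0,0,-0.1,0,0,0,50],[0,0,-0.13,0,0,0,50],[0,0,-0.16,0,0,0,50],[0,0,-0.16,0,0,0,50],[0,0,-0.16,0,0,0,50]])

```text
clock: 9.15
eef_pos: [0.5506, 0.2322, 0.2865]
tool_rot: [0.992, 0.123, 0.003, -0.0]
contact_force: [-0.3, -0.2, -1.2]
gripper_width: 0.0429
```

Call:
carry_out(commands=[[0,0.04,0,0,0,0,50],[0,0.08,0,0,0,0,50],[0,0.12,0,0,0,0,50],[0,0.16,0,0,0,0,50],[0,0.19,0,0,0,0,50],[0,0.2,0,0,0,0,50],[0,0.2,0,0,0,0,50]])

```text
clock: 9.73
eef_pos: [0.5984, 0.0354, 0.2824]
tool_rot: [0.993, 0.121, -0.002, -0.0]
contact_force: [1.1, 0.3, -0.7]
gripper_width: 0.0427
```

```bash
python3 - <<'E'
from h import *
from bench import cams
S=cams.snapshot("side");T=cams.snapshot("top");pickle.dump({"side":S,"top":T},open("s8.pkl","wb"))
cv2.imwrite("pics/f_side.png",S["color"][:,:,::-1]);cv2.imwrite("pics/f_top.png",T["color"][:,:,::-1])
b=(.547,.233,np.radians(14))
M=[(w(*b,rect(.08,.018,.098)),(0,0,255)),(w(*b,rect(.028,.014,.143)),(0,255,0))]
a=ov(S,M,(310,80,390,160),5,"pics/x.png");c=ov(T,M,(180,140,260,220),5,"pics/x.png")
cv2.imwrite("pics/f_z.png",np.hstack([a,c]))
E
python3 st.py
```

```text
t 9.8333 pos [0.5975 0.0386 0.2829] psi 14.13 zaxis [-0.0032  0.0014 -1.    ] F [-0.52  0.29 -0.17] M [-0.043  0.003 -0.026] w 0.0425 q [-0.12  0.46  1.46  0.    1.23  1.2 ]
```

View pics/f_z.png

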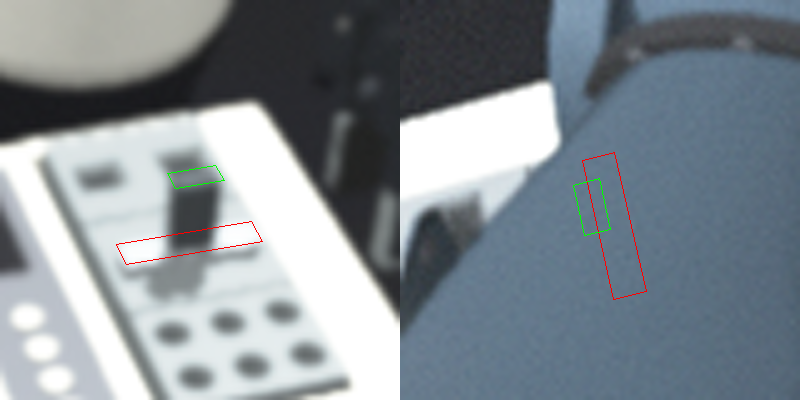

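View pics/f_side.png

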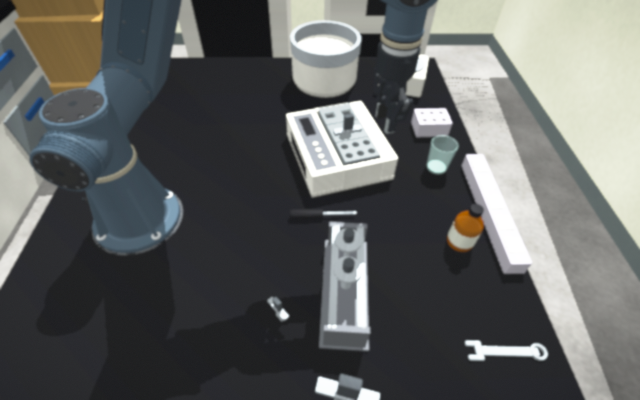

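The gauge stands upright in the middle block's slot, and its crossbar and grip match the overlay to about 1 px. Both pins still hang at (347,237) and (347,265), and the arm is clear.

```bash
python3 -c "
from bench import finish_job
print(finish_job())"
```

```text
the job is handed in; nothing more can be done
None
```

The flat blade gauge is standing in the long slot of the heater's middle block, released, with its crossbar on the block. I handed the job in at about 9.8 s of the 42 s allowed. No verdict was reported.

**What I did:** I took the 80 mm gauge from the rack and left the larger and smaller look-alikes on the bench. I carried it to the slot and lowered it in small steps, still gripped until the crossbar touched. Then I opened the jaws and moved up and away.

**Contact:** the crossbar touched at TCP z = 0.1247 m, which matches the expected height. The wrist force went from -3 N to +8 N on contact and back to about zero after release.

**Final checks:**
- **Gauge:** in the side view it is upright in the slot, and its crossbar and grip match the model within about 1 px.
- **Pin gauges:** both are still hanging at the same place in the image.
- **Arm:** it is clear of everything.

**Not confirmed or in disagreement:**
- **Top camera:** the arm blocked its view of the slot at the end, so the final placing rests on the side view and the force readings.
- **Position readings:** TCP readings drifted by a few mm, up to about 8 mm after fast moves. I corrected for this by measuring the gauge in the images before inserting it.

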